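# Clear the microscope bench: sort instruments, a specimen jar and the slide case

## Task

Clear up after the microscope session by sorting the mixed things on the bench: lay the spatula and the probe wholly inside the steel instrument tray, stand the white-capped specimen jar upright on the floor of the blue bin, and put the green slide case flat in its parking corner, pushed flush against both orange stops with its long side along the long stop. Do not tip either jar over, and leave everything else where it is, including the forceps and the green-capped jar that are already put away.

Things in the scene. Friction and masses are not known exactly. Their poses are not given: they have to be found in the camera images.
- spatula: Lab spatula, 150 long, black handle, flat steel blade 13 wide. Origin on the underside at mid-length; x runs along it towards the steel end, z up. The square handle, 14 wide and 14 high, runs from x = -75 to x = +15; the steel from there to x = +75, 7 above the underside. 50 g; lies on the bench. (sizes in mm)
- spatula_grip (a point): Point on the spatula's handle, near its centre of mass (x = -20, 7 above the underside), where to grip it
- spatula_tip (a point): Blade end of the spatula
- spatula_butt (a point): Handle end of the spatula
- probe: Dissecting probe, 150 long, yellow handle, thin steel needle. Origin on the underside at mid-length; x runs along it towards the steel end, z up. The square handle, 14 wide and 14 high, runs from x = -75 to x = +15; the steel from there to x = +75, 7 above the underside. 50 g; lies on the bench. (sizes in mm)
- probe_grip (a point): Point on the probe's handle, near its centre of mass (x = -20, 7 above the underside), where to grip it
- probe_tip (a point): Needle end of the probe
- probe_butt (a point): Handle end of the probe
- jar_white: Amber specimen jar with a white cap, 44 in diameter, 75 high, standing upright; origin at the centre of its underside, z up. About 100 g. (sizes in mm)
- slide_case: Closed green slide case, 140 (x) by 60 (y) by 40 high, with a black band and a paper panel on top; 250 g. Origin at the centre of its underside, z up. Either end may lead. (sizes in mm)
- tool_tray: Steel instrument tray, fixed, 120 (x) by 210 (y), 22 high, walls and floor 4. Origin at the centre of its underside, z up. The forceps already lie in it, along y at about x = +35. (sizes in mm)
- jar_bin: Blue bin, fixed, 120 (x) by 210 (y), 36 high, walls and floor 4. Origin at the centre of its underside, z up. The green-capped jar already stands in it, at about y = +60, x = 0. (sizes in mm)
- dock: Parking corner: flat black marking 120 (x) by 210 (y) with two fixed orange stops 16 high, 12 thick. Origin: on the bench, at the parked case's centre. Long stop along y (-98 to +82), inner face at x = +30; short stop along x (-45 to +30), inner face at y = +70. The case lies inside, its 140 side on the long stop, an end on the short one (sizes in mm)
- petri: Bystander: two clear 60 diameter petri dishes stacked, 32 high, yellow disc on top; origin under the centre (sizes in mm)
- cleaner: Bystander: white bottle of lens cleaner with a blue cap, 60 diameter, 150 high; origin under the centre (sizes in mm)
- canister: Bystander: black lens canister, 52 diameter, 65 high; origin under the centre (sizes in mm)
- forceps: Bystander: steel forceps, 130 long, 14 wide, 8 high, lying in the instrument tray; origin under the centre, x along them (sizes in mm)
- jar_green: Bystander: amber specimen jar with a green cap, 44 diameter, 75 high, standing in the blue bin; origin under the centre (sizes in mm)

How it is judged:
By the outcome, as a careful person would: the job done as asked, in the order asked, and still so for the second after the job is handed in, with the robot touching nothing.
It also fails if it takes over 72 s, if anything falls off the work surface, if the arm or the gripper's body presses on something with over 40 N, if the wrist force passes 120 N, or if a joint passes its speed limit or range.

## Robot

A 6-joint arm with a two-finger parallel gripper is mounted at the origin on the work surface. World frame = base frame: x ahead of the robot, y to its left, z up, the work surface at z = 0. Lengths are in m, angles in rad, forces in N, time in s.
With the tool pointing down it reaches from about 0.25 to 0.775 m from the base axis. Payload 4 kg.
Tool frame: the origin (TCP) lies between the finger pads; the fingertips stand 25 mm ahead of it and the grasp point (between the pads) lies 6 mm ahead of it (robot.tip_reach is the z of the fingertips in the tool frame, in m); z points along the fingers, y is the line along which they close (so a half turn about z gives the same grasp; the last joint's range is limited). The gripper opens to 94 mm and grips with 3 to 60 N. Pads are 16 mm wide; open, the fingers measure 119 mm over their backs; the gripper's body (75 mm by 177 mm) begins 78 mm behind the grasp point.
Start: joints at [1.144, 0.087, 1.371, -0, 1.684, -0.103], TCP at [0.175, 0.521, 0.191] pointing down, gripper open.
Joint ranges: [-3.1, 3.1], [-0.76, 2.03], [0.27, 2.55], [-1.08, 4.22], [0.17, 2.65], [-2.57, 2.57]. Speed limits (rad/s): [2.79, 2.79, 3.14, 3.14, 3.14, 3.14].

## Interface

Orientations are given as [roll, pitch, yaw] about the fixed x, y, z axes, in that order (R = Rz(yaw) Ry(pitch) Rx(roll)).
In Python, from bench import robot gives the robot as it stands. The module is installed in compiled form; this text tells all that it offers.
- The arm moves only by the shell command python3 -m handwheel 'ROWS'. ROWS is JSON, a list of rows, each a list of 3 entries, a list of its own where there are three numbers: the turn, a rotation vector about the world's x, y, z in units of 90 degrees (1.0 is 90 degrees), then the shift along the world's x, y, z in units of 0.05 m (1.0 is 0.05 m), then the closure, from 0 (fully open) to 1 (shut). A call has 1 to 5 rows; each row shifts and turns the commanded pose from where the row before left it; what a row does not reach is not made up. A row lasts 1/10 s, in which the tool goes at most 50 mm and 8.59 degrees, less where a joint would pass 70% of its speed; a pose out of reach is approached as far as the arm can. A call with a number of a shift or a turn outside -1 to 1 is refused whole. A call with a gripper value outside its range is refused whole. The fingers move at their own pace and stop on an object; the grip force is fixed at half the most. Time passes only in rows, so rows that do not move let the fingers close. It gives the time, the measured TCP pose, the force, the opening and the grip force at its end, in the units of the state.
- robot.get_obs(): the state, without advancing time (a new reading comes with each control period).
- robot.snapshot(name): name is "scene" or "top"; returns (picture, depth): 384x512x3 uint8, red, green, blue; 384x512 float32, m along the optical axis (not along the pixel's ray), 0 where there is no reading.
- robot.calibration(name): a dict with "mtx" (3x3 intrinsics, pixels), "D" ([k1, k2, p1, p2, k3] as OpenCV has them; the pictures are not rectified), "extrinsics" (4x4, takes a point from camera to world coordinates). Camera axes: x right, y down, z forward; pixel columns grow to the right and rows downward; lengths in m; the calibration is good to about 2 mm. A picture is of the moment at which its call begins. calibration takes no time and is no camera call.
- robot.close_job(): hands the job in; it is judged then, once.
Trained networks look in the newest picture that a camera, given by its name, has taken for a name from the list of things; names that differ only in an ending like _2 or _b are one class to them, and where a whole thing is asked for, a point or a joint stands for the part that bears it (a point fixed in the world has none). Each returns a list of dicts, best first, with "p" (0 to 1); they miss things now and then, are a little off and sometimes report something else, mostly with a low value. They report only what shows in the picture. A call takes as long as a camera call.
- robot.boxes_of(query, camera): "bbox" ([left, top, right, bottom] in pixels, round what is visible of it).
The state is a dict: "time": time; "joint_positions": joint angles; "qvel": joint speeds; "joint_torque": joint torques, N m; "tool_pos": TCP position; "ee_rot": TCP orientation; "wrist_force": force on the tool from outside, world axes, zero at the start; "wrist_torque": the same for the moment, N m; "width": finger opening in m; "finger_force": force on a finger pad.
Only numpy, scipy, OpenCV 4.12 (cv2) and the standard library are available. Lean on these libraries where they do the work, as an engineer would, in place of code of your own. Each camera call takes 0.05 s, during which the arm holds its last target. There are 200 camera calls.

## Working session

There is one attempt and no reset: what is moved stays moved. The work goes in short steps, Python scripts to look and compute and a shell command to move; the robot and the scene stay as the last step left them, time stands still between calls to the robot, and variables do not carry over. Pictures are saved under pics/ and viewed, at most 13 in all, crops included, and the job is handed in when it is done.

```bash
mkdir -p pics; python3 - <<'E'
from bench import robot
import cv2,numpy as np
for n in ("top","scene"):
    im,d=robot.snapshot(n); cv2.imwrite(f"pics/{n}0.png",im[:,:,::-1]); np.savez(f"{n}0.npz",im=im,d=d)
    c=robot.calibration(n); print(n,np.round(c["mtx"],1).tolist(),c["D"],np.round(c["extrinsics"],3).tolist())
o=robot.get_obs(); print(o)
E
```

```text
top [[435.5, 0.0, 256.6], [0.0, 435.5, 199.9], [0.0, 0.0, 1.0]] [-0.16533409  0.          0.          0.          0.        ] [[0.014, -0.996, 0.086, 0.442], [-1.0, -0.013, 0.009, 0.003], [-0.008, -0.086, -0.996, 1.251], [0.0, 0.0, 0.0, 1.0]]
scene [[461.5, 0.0, 259.3], [0.0, 461.5, 191.9], [0.0, 0.0, 1.0]] [0.05627351 0.         0.         0.         0.        ] [[-0.731, 0.364, -0.577, 1.304], [0.682, 0.402, -0.611, 0.773], [0.01, -0.84, -0.542, 0.74], [0.0, 0.0, 0.0, 1.0]]
{'time': 0.1, 'joint_positions': array([ 1.14391470e+00,  8.78949696e-02,  1.37206088e+00,  1.80177247e-05,
        1.68357793e+00, -1.03096792e-01]), 'qvel': array([ 7.06594539e-04, -3.75742956e-04, -3.81265821e-03, -1.89931731e-03,
        1.94594942e-03,  3.11297488e-05]), 'joint_torque': array([ 1.88123828e-03, -3.41248262e+01, -3.03303695e+01,  7.20241084e-02,
        3.03705549e-02, -8.28978136e-05]), 'tool_pos': array([0.17477456, 0.52096426, 0.18953508]), 'ee_rot': array([-3.13966367e+00, -2.17581862e-04,  2.81780962e+00]), 'wrist_force': array([ 0.04290552,  0.16771233, -0.05388783]), 'wrist_torque': array([0.00948569, 0.00800071, 0.00519924]), 'finger_force': 0.0, 'width': 0.094273653616376}
```

View pics/top0.png

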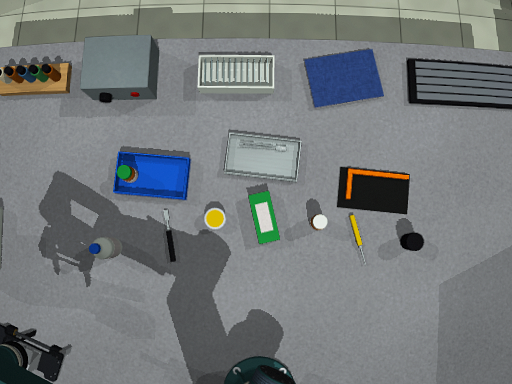

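View pics/scene0.png

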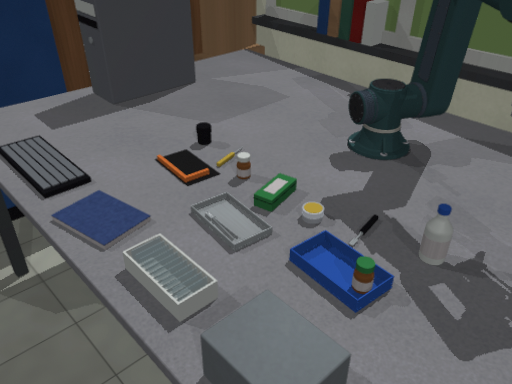

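Top view: bin (152,175), tray (262,156), dock (375,190), spatula (170,235), petri (215,217), case (264,217), white jar (319,222), probe (357,235). Up in the image is +x and left is +y. The scene view agrees with this.

```bash
cat > h.py <<'E'
import cv2,numpy as np
from bench import robot
def w(n,px,z):
    c=robot.calibration(n);T=np.array(c["extrinsics"]);p=np.array(px,float).reshape(-1,1,2)
    u=cv2.undistortPoints(p,np.array(c["mtx"]),np.array(c["D"])).reshape(-1,2)
    r=np.c_[u,np.ones(len(u))]@T[:3,:3].T;t=T[:3,3]
    return t+r*((z-t[2])/r[:,2])[:,None]
def mask(im,box,lo,hi):
    hsv=cv2.cvtColor(im,cv2.COLOR_RGB2HSV);m=cv2.inRange(hsv,np.array(lo),np.array(hi))
    k=np.zeros_like(m);x0,y0,x1,y1=box;k[y0:y1,x0:x1]=m[y0:y1,x0:x1]
    n,l,s,_=cv2.connectedComponentsWithStats(k)
    i=1+np.argmax(s[1:,4]);ys,xs=np.where(l==i);return np.c_[xs,ys]
def rect(n,im,box,lo,hi,z,name=""):
    px=mask(im,box,lo,hi);q=w(n,px,z);r=cv2.minAreaRect((q[:,:2]*1000).astype(np.float32))
    b=cv2.boxPoints(r);e=[b[1]-b[0],b[2]-b[1]];e=max(e,key=np.linalg.norm)
    yaw=np.degrees(np.arctan2(e[1],e[0]))%180
    print(name,"n",len(px),"c",np.round(r[0],1),"mean",np.round(q[:,:2].mean(0)*1000,1),"size",np.round(sorted(r[1]),1),"longaxis",round(yaw,1))
    return q
E
python3 - <<'E'
from h import *
f=np.load("top0.npz");im=f["im"];d=f["d"]
R=lambda *a:rect("top",im,*a)
R((245,180,285,250),(45,100,40),(85,255,255),.04,"case")
R((340,205,372,270),(18,120,90),(35,255,255),.014,"probe handle")
R((160,225,180,265),(0,0,0),(180,255,50),.014,"spat handle")
R((158,205,172,232),(0,0,120),(180,60,255),.007,"spat blade")
R((305,210,330,235),(0,0,170),(180,80,255),.075,"jarcap")
R((112,160,135,185),(45,80,40),(85,255,255),.075,"greencap")
R((330,160,415,220),(3,150,120),(18,255,255),.016,"stops")
R((330,160,415,220),(0,0,0),(180,255,50),.0,"dockblack")
R((105,145,200,205),(100,150,40),(130,255,255),.036,"bin")
R((200,205,230,230),(18,100,90),(35,255,255),.032,"petri")
for q in ("tool_tray","jar_bin","forceps","spatula","probe"):
    b=robot.boxes_of(q,"top")[:1];print(q,b)
print(w("top",[(229,129),(302,139),(298,183),(223,173)],.022).round(3))
def dp(x,y):
    c=robot.calibration("top");T=c["extrinsics"];K=c["mtx"]
    return (T@[(x-K[0,2])/K[0,0]*d[y,x],(y-K[1,2])/K[1,1]*d[y,x],d[y,x],1])[2]
print([round(dp(*p),3) for p in((264,217),(319,222),(170,245),(356,228),(375,195),(262,165))])
big=cv2.resize(im[120:275,100:430],None,fx=2.4,fy=2.4,interpolation=cv2.INTER_CUBIC);cv2.imwrite("pics/crop0.png",big[:,:,::-1])
E
```

```text
case n 696 c [499.5  -6.6] mean [499.   -6.8] size [ 59.5 139.9] longaxis 13.6
probe handle n 156 c [ 467.1 -269.9] mean [ 467.2 -269.9] size [14.4 89.3] longaxis 16.2
spat handle n 182 c [414.5 257.5] mean [413.9 257.5] size [16.7 89.5] longaxis 10.2
spat blade n 256 c [496.4 278.9] mean [503.3 278.2] size [38.2 69.7] longaxis 1.7
jarcap n 169 c [ 487.8 -158.5] mean [ 487.9 -158.7] size [36.6 38.3] longaxis 45.6
greencap n 173 c [617.8 382.9] mean [617.4 383.1] size [36.5 40.9] longaxis 90.4
stops n 407 c [ 593.9 -334. ] mean [ 618.6 -309.3] size [ 87.5 180.3] longaxis 85.4
dockblack n 2287 c [ 583.4 -326.9] mean [ 574.6 -328. ] size [118. 209.] longaxis 84.7
bin n 2802 c [614.7 315.4] mean [613.7 306.9] size [121.5 214.3] longaxis 85.3
petri n 239 c [494.6 131.1] mean [494.5 131.4] size [45. 48.] longaxis 90.9
tool_tray [{'bbox': [226.8, 132.1, 304.0, 182.0], 'p': 0.72}]
jar_bin [{'bbox': [112.9, 149.6, 192.4, 202.3], 'p': 0.7}]
forceps [{'bbox': [260.1, 144.0, 285.8, 149.6], 'p': 0.67}]
spatula [{'bbox': [164.1, 211.0, 175.1, 261.9], 'p': 0.71}]
probe [{'bbox': [350.7, 215.6, 360.8, 246.3], 'p': 0.74}]
[[ 0.753  0.096  0.022]
 [ 0.726 -0.115  0.022]
 [ 0.598 -0.103  0.022]
 [ 0.624  0.111  0.022]]
[np.float64(0.047), np.float64(0.075), np.float64(0.019), np.float64(0.009), np.float64(-0.003), np.float64(0.005)]
```

View pics/crop0.png

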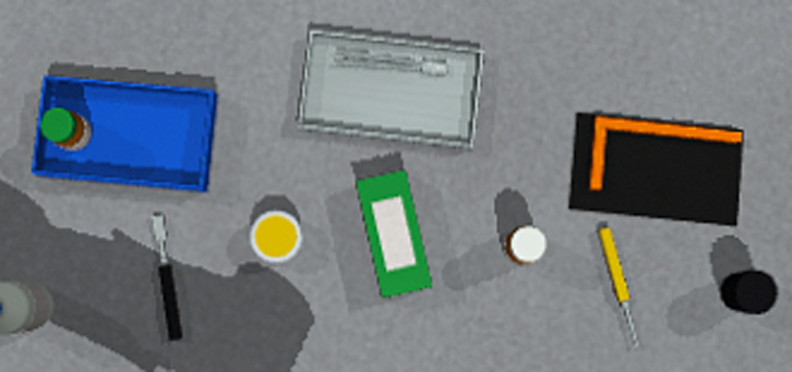

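```bash
python3 - <<'E'
from h import *
im=np.load("top0.npz")["im"];s=np.load("scene0.npz")["im"]
rect("top",im,(85,235,110,260),(100,120,40),(130,255,255),.15,"cap")
rect("scene",s,(430,200,460,220),(105,120,40),(130,255,255),.145,"capscene")
E
```

```text
cap n 104 c [406.4 430.4] mean [405.8 431.1] size [25.9 30.1] longaxis 91.8
capscene n 121 c [411.1 433.3] mean [411.6 433.6] size [25.1 45.3] longaxis 27.9
```

```bash
python3 -m handwheel '[[[0,0,0.08],[0,0,0.8],0],[[0,0,0.08],[0.5,-0.524,0],0],[[0,0,0.08],[0.5,-0.524,0],0],[[0,0,0.08],[0.5,-0.524,0],0],[[0,0,0],[0.5,-0.524,0],0]]'; python3 -m handwheel '[[[0,0,0],[0.5,-0.524,0],0.3],[[0,0,0],[0.5,-0.524,0],0.5],[[0,0,0],[0.5,-0.524,0],0.5],[[0,0,0],[0.5,-0.524,0],0.5],[[0,0,0],[0.5,-0.524,0],0.5]]'; python3 -m handwheel '[[[0,0,0],[0.5,-0.524,0],0.5],[[0,0,0],[0,0,0],0.5],[[0,0,0],[0,0,-0.9],0.5],[[0,0,0],[0,0,-0.9],0.5],[[0,0,0],[0,0,0],0.5]]'
```

```text
time: 0.85
tool_pos: [0.2757, 0.4156, 0.2307]
ee_rot: [3.141, 0.0, -2.96]
wrist_force: [-0.0, 0.4, -0.1]
width: 0.0941
finger_force: 0.0
time: 1.35
tool_pos: [0.4008, 0.2844, 0.2308]
ee_rot: [3.141, 0.001, -2.963]
wrist_force: [0.1, 0.8, 0.3]
width: 0.0574
finger_force: 0.0
time: 1.85
tool_pos: [0.4186, 0.2572, 0.1319]
ee_rot: [-3.138, -0.018, -2.962]
wrist_force: [-0.5, -1.7, -1.3]
width: 0.0471
finger_force: 0.0
```

```bash
python3 -m handwheel '[[[0,0,0],[0,0,0],0.5],[[0,0,0],[0,0,0],0.5]]'; python3 - <<'E'
from h import *
im,d=robot.snapshot("top")
cv2.imwrite("pics/t1.png",cv2.resize(im[180:300,100:260],None,fx=4,fy=4)[:,:,::-1])
E
```

```text
time: 2.05
tool_pos: [0.4268, 0.2608, 0.1443]
ee_rot: [3.14, 0.006, -2.962]
wrist_force: [-0.3, 0.3, 0.6]
width: 0.0467
finger_force: 0.0
```

View pics/t1.png

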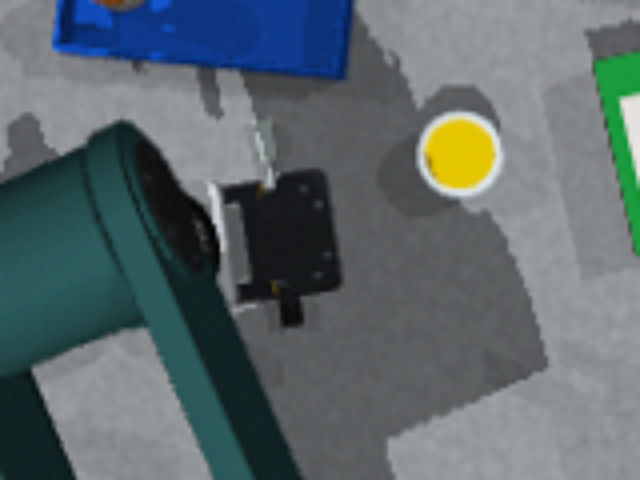

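The gripper is centred over the handle: the blade shows above it at (265,150) and the butt below at (290,310). Next I descend and grip.

```bash
python3 -m handwheel '[[[0,0,0],[0,0,-0.6],0.5],[[0,0,0],[0,0,-0.6],0.5],[[0,0,0],[0,0,-0.6],0.5],[[0,0,0],[0,0,-0.4],0.5],[[0,0,0],[0,0,0],0.5]]'; python3 -m handwheel '[[[0,0,0],[0,0,0],0.5],[[0,0,0],[0,0,0],0.5],[[0,0,0],[0,0,0],1],[[0,0,0],[0,0,0],1],[[0,0,0],[0,0,0],1]]';python3 -m handwheel '[[[0,0,0],[0,0,0],1],[[0,0,0],[0,0,0],1],[[0,0,0],[0,0,0.2],1],[[0,0,0],[0,0,0.5],1],[[0,0,0],[0,0,0.6],1]]'
```

```text
time: 2.6
tool_pos: [0.4247, 0.2595, 0.0302]
ee_rot: [-3.141, -0.002, -2.962]
wrist_force: [-0.1, -0.5, -0.8]
width: 0.0471
finger_force: 0.0
time: 3.1
tool_pos: [0.4254, 0.2596, 0.0313]
ee_rot: [3.141, 0.001, -2.963]
wrist_force: [0.2, 0.0, -0.0]
width: 0.0264
finger_force: 0.0
time: 3.6
tool_pos: [0.4241, 0.259, 0.0956]
ee_rot: [-3.141, -0.003, -2.963]
wrist_force: [0.1, -0.3, -0.2]
width: 0.0006
finger_force: 0.0
```

```bash
python3 -m handwheel '[[[0,0,0],[0,0,0.8],0.5],[[0,0,0],[0,-0.8,0.8],0.5],[[0,0,0],[0,-0.9,0],0.5],[[0,0,0],[0,-0.9,0],0.5],[[0,0,0],[0,0,0],0.5]]'; python3 - <<'E'
from h import *
im,d=robot.snapshot("top")
rect("top",im,(140,200,200,265),(0,0,0),(180,255,50),.014,"spat")
cv2.imwrite("pics/t2.png",cv2.resize(im[180:300,100:260],None,fx=4,fy=4)[:,:,::-1])
E
```

```text
time: 4.1
tool_pos: [0.4255, 0.13, 0.1724]
ee_rot: [-3.14, 0.002, -2.969]
wrist_force: [-0.1, -0.4, 0.0]
width: 0.0371
finger_force: 0.0
spat n 350 c [455.9 269.5] mean [454.9 268.7] size [ 98.7 176.2] longaxis 133.1
```

View pics/t2.png

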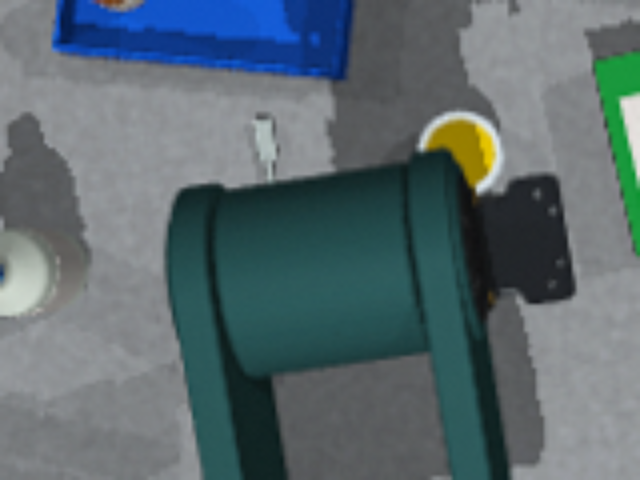

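Gripper at (530,240), with the arm hiding the handle. The blade tip at (263,118) is where it was before, so the spatula has not moved and the fingers only slipped off. I'll retry deeper and wait for the grip.

```bash
python3 -m handwheel '[[[0,0,0],[0,0.8,0],0.5],[[0,0,0],[0,0.9,0],0.5],[[0,0,0],[0,0.9,-0.5],0.5],[[0,0,0],[0,0,-0.8],0.5],[[0,0,0],[0,0,-0.8],0.5]]'; python3 -m handwheel '[[[0,0,0],[0,0,-0.5],0.5],[[0,0,0],[0,0,-0.36],0.5],[[0,0,0],[0,0,0],0.5],[[0,0,0],[0,0,0],0.5],[[0,0,0],[0,0,0],1]]';python3 -m handwheel '[[[0,0,0],[0,0,0],1],[[0,0,0],[0,0,0],1],[[0,0,0],[0,0,0],1],[[0,0,0],[0,0,0],1],[[0,0,0],[0,0,0],1]]'
```

```text
time: 4.65
tool_pos: [0.4248, 0.2661, 0.0663]
ee_rot: [3.14, 0.002, -2.958]
wrist_force: [-0.8, 0.2, -0.0]
width: 0.0471
finger_force: 0.0
time: 5.15
tool_pos: [0.426, 0.2639, 0.0254]
ee_rot: [3.141, 0.003, -2.962]
wrist_force: [0.1, -0.4, -0.5]
width: 0.0421
finger_force: 0.0
time: 5.65
tool_pos: [0.4251, 0.2627, 0.0238]
ee_rot: [3.141, 0.0, -2.963]
wrist_force: [0.3, -0.4, -0.1]
width: 0.0027
finger_force: 0.0
```

```bash
python3 - <<'E'
from h import *
im,d=robot.snapshot("scene");print(robot.tip_reach)
cv2.imwrite("pics/s3.png",cv2.resize(im[160:280,300:460],None,fx=4,fy=4)[:,:,::-1])
E
```

```text
0.025
```

View pics/s3.png

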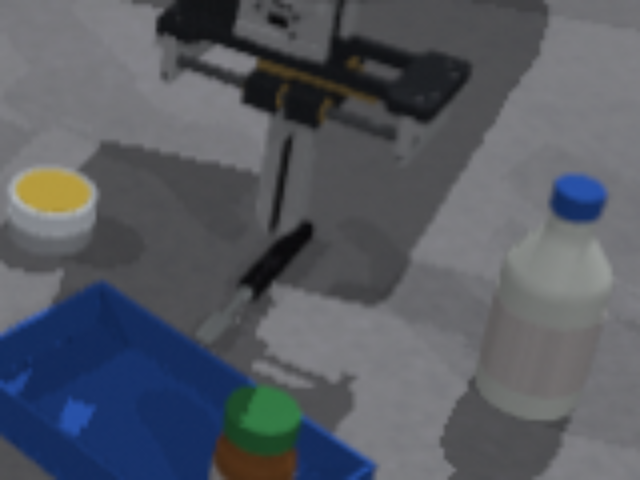

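The closed fingers end at (285,222), behind the unmoved spatula (handle (246,290) to (305,230)). I need to compare the two cameras with the arm.

```bash
python3 - <<'E'
from h import *
P=lambda x,y:(300+x/4-.4,160+y/4-.4)
print("butt",w("scene",[P(308,230)],.01).round(3),"hand/blade",w("scene",[P(248,288)],.01).round(3),"tip",w("scene",[P(205,335)],.007).round(3))
print("finger",[w("scene",[P(287,227)],z).round(3)[0].tolist() for z in(0,.014,.03)])
print("top tip",w("top",[(100+263/4,180+115/4)],.007).round(3),"origbutt",w("top",[(173,261)],.014).round(3))
o=robot.get_obs();print(o["tool_pos"],o["ee_rot"])
E
```

```text
butt [[0.378 0.255 0.01 ]] hand/blade [[0.46  0.266 0.01 ]] tip [[0.516 0.275 0.007]]
finger [[0.373, 0.236, 0.0], [0.391, 0.246, 0.014], [0.411, 0.258, 0.03]]
top tip [[0.52  0.276 0.007]] origbutt [[0.371 0.249 0.014]]
[0.42502978 0.26272157 0.02372861] [ 3.14147099e+00  5.30024994e-05 -2.96292090e+00]
```

```bash
python3 - <<'E'
from h import *
im,d=robot.snapshot("scene");c=robot.calibration("scene");T=np.array(c["extrinsics"])
for x,y in [(277,140),(280,180),(280,205),(280,215),(285,222),(285,228),(285,236),(285,244),(270,265),(60,190),(270,410)]:
    u=(300+x/4-.4,160+y/4-.4);i,j=int(round(u[1])),int(round(u[0]))
    r=cv2.undistortPoints(np.array([[[j,i]]],float),np.array(c["mtx"]),np.array(c["D"]))[0,0]
    p=T@[*(r*d[i,j]),d[i,j],1];print((x,y),im[i,j],p[:3].round(3))
E
```

```text
(277, 140) [89 90 93] [0.436 0.255 0.107]
(280, 180) [35 35 36] [0.434 0.262 0.079]
(280, 205) [84 85 88] [0.435 0.265 0.063]
(280, 215) [88 88 91] [0.435 0.266 0.057]
(285, 222) [95 95 98] [0.436 0.271 0.054]
(285, 228) [79 79 82] [0.436 0.272 0.048]
(285, 236) [13 14 16] [0.401 0.253 0.014]
(285, 244) [12 12 14] [0.411 0.259 0.016]
(270, 265) [18 16 20] [0.435 0.264 0.015]
(60, 190) [181 155  62] [0.495 0.136 0.037]
(270, 410) [ 50 120  68] [0.618 0.385 0.079]
```

The XY position is right, but the depth camera puts the fingertips near z≈0.047 while the state says about 0. So the reported height is off by about 45 mm. I'll open, descend in small steps, and check by depth and force.

```bash
cat >> h.py <<'E'
def pts(n,box,d):
    c=robot.calibration(n);T=np.array(c["extrinsics"]);x0,y0,x1,y1=box
    X,Y=np.meshgrid(np.arange(x0,x1),np.arange(y0,y1));z=d[y0:y1,x0:x1].ravel()
    r=cv2.undistortPoints(np.c_[X.ravel(),Y.ravel()].astype(float).reshape(-1,1,2),np.array(c["mtx"]),np.array(c["D"])).reshape(-1,2)
    return np.c_[r*z[:,None],z]@T[:3,:3].T+T[:3,3]
E
python3 -m handwheel '[[[0,0,0],[0,-0.06,0],0.5],[[0,0,0],[0,0,0],0.5],[[0,0,0],[0,0,0],0.5],[[0,0,0],[0,0,-0.3],0.5],[[0,0,0],[0,0,-0.2],0.5]]';  python3 -m handwheel '[[[0,0,0],[0,0,0],0.5],[[0,0,0],[0,0,0],0.5]]'; python3 - <<'E'
from h import *
im,d=robot.snapshot("scene")
cv2.imwrite("pics/s4.png",cv2.resize(im[160:280,300:460],None,fx=4,fy=4)[:,:,::-1])
p=pts("scene",(355,190,395,240),d)
o=robot.get_obs()["tool_pos"];print(o)
q=p[(np.abs(p[:,0]-o[0])<.02)&(np.abs(p[:,1]-o[1])<.05)&(p[:,2]>.02)]
print(q[:,2].min(),np.sort(q[:,2])[:12].round(3), q[np.argsort(q[:,2])[:6]].round(3))
E
```

```text
time: 6.25
tool_pos: [0.4249, 0.2597, -0.0018]
ee_rot: [3.142, -0.0, -2.963]
wrist_force: [-0.1, -0.5, 0.3]
width: 0.037
finger_force: 0.0
time: 6.45
tool_pos: [0.4248, 0.2597, -0.0016]
ee_rot: [-3.141, -0.001, -2.963]
wrist_force: [-0.4, -0.2, 0.5]
width: 0.0467
finger_force: 0.0
[ 0.42517885  0.25988193 -0.00109858]
0.02004718370127634 [0.02  0.02  0.021 0.021 0.022 0.022 0.022 0.022 0.023 0.023 0.023 0.023] [[0.44  0.229 0.02 ]
 [0.433 0.236 0.02 ]
 [0.431 0.285 0.021]
 [0.441 0.236 0.021]
 [0.43  0.287 0.022]
 [0.432 0.291 0.022]]
```

View pics/s4.png

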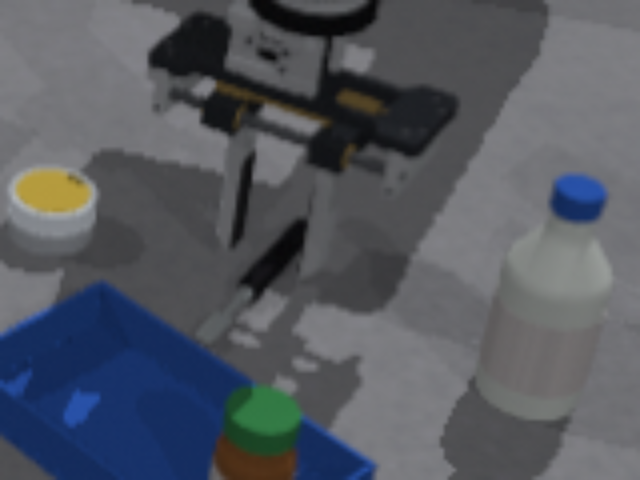

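Fingers straddle the handle (left tip (235,245), right tip (310,275)), with the tips at z≈0.02. So the true tip height is about reported z + 0.022. I go down 15 mm more and grip.

```bash
python3 -m handwheel '[[[0,0,0],[0,0,-0.15],0.5],[[0,0,0],[0,0,-0.15],0.5],[[0,0,0],[0,0,0],1],[[0,0,0],[0,0,0],1],[[0,0,0],[0,0,0],1]]';python3 -m handwheel '[[[0,0,0],[0,0,0],1],[[0,0,0],[0,0,0],1],[[0,0,0],[0,0,0],1]]'; python3 - <<'E'
from h import *
im,d=robot.snapshot("scene")
p=pts("scene",(350,190,395,250),d);o=robot.get_obs()["tool_pos"]
q=p[(np.abs(p[:,0]-o[0])<.02)&(np.abs(p[:,1]-o[1])<.05)&(p[:,2]>.004)]
print(o,np.sort(q[:,2])[:200:10].round(3))
E
```

```text
time: 7.0
tool_pos: [0.4267, 0.2603, -0.0147]
ee_rot: [3.141, 0.004, -2.963]
wrist_force: [0.2, -1.4, 7.1]
width: 0.0262
finger_force: 3.5
time: 7.3
tool_pos: [0.4268, 0.2604, -0.0146]
ee_rot: [3.141, 0.004, -2.963]
wrist_force: [0.1, 0.3, 6.7]
width: 0.0135
finger_force: 31.6
[ 0.42676056  0.26038521 -0.01463529] [0.004 0.009 0.012 0.014 0.014 0.015 0.016 0.017 0.02  0.022 0.025 0.026
 0.029 0.033 0.035 0.037 0.039 0.04  0.044 0.046]
```

Gripped (13.5 mm, 31.6 N). The fingertips touched the bench at reported z = -0.0146, so true tip height ≈ z + 0.0146. I lift and carry to the tray.

```bash
python3 -m handwheel '[[[0,0,0],[0,0,0.3],1],[[0,0,0],[0,0,0.9],1],[[0,0,0],[0,0,0.8],1],[[0,0,-0.0916],[0.346,-0.368,0],1],[[0,0,-0.0916],[0.346,-0.368,0],1]]'; python3 -m handwheel '[[[0,0,-0.0916],[0.346,-0.368,0],1],[[0,0,-0.0916],[0.346,-0.368,0],1],[[0,0,-0.0916],[0.346,-0.368,0],1],[[0,0,-0.0916],[0.346,-0.368,0],1],[[0,0,-0.0916],[0.346,-0.368,0],1]]'; python3 -m handwheel '[[[0,0,-0.0916],[0.346,-0.368,0],1],[[0,0,-0.0916],[0.346,-0.368,0],1],[[0,0,-0.0916],[0.346,-0.368,0],1],[[0,0,-0.0916],[0.346,-0.368,0],1],[[0,0,-0.0916],[0.346,-0.368,0],1]]'; python3 -m handwheel '[[[0,0,-0.0916],[0.346,-0.368,0],1],[[0,0,0],[0,0,0],1],[[0,0,0],[0,0,0],1],[[0,0,0],[0,0,0],1]]'; python3 - <<'E'
from h import *
im,d=robot.snapshot("scene")
cv2.imwrite("pics/s5.png",cv2.resize(im[90:270,150:350],None,fx=3.3,fy=3.3)[:,:,::-1])
im,d=robot.snapshot("top");np.savez("t5.npz",im=im,d=d)
E
```

```text
time: 7.85
tool_pos: [0.4609, 0.2234, 0.0854]
ee_rot: [3.14, 0.004, 3.029]
wrist_force: [0.3, 0.2, -0.8]
width: 0.0138
finger_force: 30.0
time: 8.35
tool_pos: [0.5464, 0.1301, 0.0828]
ee_rot: [-3.141, -0.001, 2.307]
wrist_force: [-1.1, -0.4, 0.3]
width: 0.0138
finger_force: 30.0
time: 8.85
tool_pos: [0.6329, 0.0382, 0.0826]
ee_rot: [-3.14, -0.0, 1.588]
wrist_force: [-0.1, -0.5, -0.6]
width: 0.0138
finger_force: 30.0
time: 9.25
tool_pos: [0.6491, 0.0214, 0.0832]
ee_rot: [-3.14, -0.0, 1.452]
wrist_force: [-1.9, 0.5, -0.1]
width: 0.0135
finger_force: 30.0
```

View pics/s5.png

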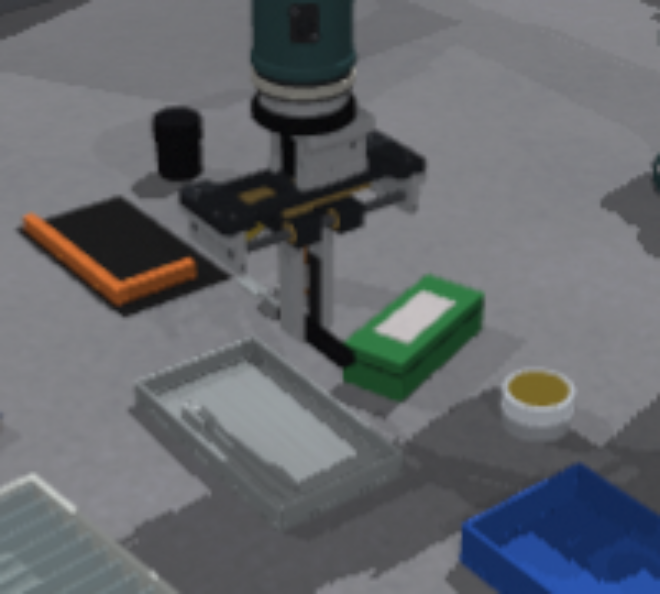

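The spatula is held level and parallel to the tray. Tray rim corners in the crop: (250,342), (137,385), (400,450), (283,515). I use them to cross-check the tray.

```bash
python3 - <<'E'
from h import *
P=[(150+x/3.3-.35,90+y/3.3-.35) for x,y in((250,341),(137,383),(401,451),(283,512))]
q=w("scene",P,.022);print(q.round(3),q.mean(0).round(3))
E
```

```text
[[ 0.615 -0.096  0.022]
 [ 0.725 -0.109  0.022]
 [ 0.628  0.105  0.022]
 [ 0.745  0.099  0.022]] [ 0.678 -0.     0.022]
```

```bash
python3 -m handwheel '[[[0,0,0],[0.05,0,-0.6],1],[[0,0,0],[0,0,-0.6],1],[[0,0,0],[0,0,-0.4],1],[[0,0,0],[0,0,-0.2],1],[[0,0,0],[0,0,0],1]]';  python3 -m handwheel '[[[0,0,0],[0,0,0],1],[[0,0,0],[0,0,0],0.77],[[0,0,0],[0,0,0],0.77],[[0,0,0],[0,0,0],0.77],[[0,0,0],[0,0,0.3],0.77]]'; python3 -m handwheel '[[[0,0,0],[0,0,0.8],0.77],[[0,0,0],[0,0,0.9],0.77]]'
```

```text
time: 9.85
tool_pos: [0.6508, 0.0212, -0.008]
ee_rot: [-3.138, 0.0, 1.451]
wrist_force: [0.8, -0.5, -0.5]
width: 0.0136
finger_force: 30.0
time: 10.35
tool_pos: [0.6506, 0.0206, 0.007]
ee_rot: [-3.137, 0.0, 1.45]
wrist_force: [-1.1, -0.0, -0.8]
width: 0.0219
finger_force: 0.0
time: 10.55
tool_pos: [0.6511, 0.0206, 0.0939]
ee_rot: [-3.138, 0.0, 1.45]
wrist_force: [1.2, 0.2, 0.1]
width: 0.0218
finger_force: 0.0
```

```bash
python3 -m handwheel '[[[0,0,-0.0826],[-0.43,-0.652,0],0.6],[[0,0,-0.0826],[-0.43,-0.652,0],0.5],[[0,0,-0.0826],[-0.43,-0.652,0],0.5],[[0,0,-0.0826],[-0.43,-0.652,0],0.5],[[0,0,-0.0826],[-0.43,-0.652,0],0.5]]';  python3 -m handwheel '[[[0,0,-0.0826],[-0.43,-0.652,0],0.5],[[0,0,-0.0826],[-0.43,-0.652,0],0.5],[[0,0,-0.0826],[-0.43,-0.652,0],0.5],[[0,0,-0.0826],[-0.43,-0.652,0],0.5],[[0,0,0],[0,0,0],0.5]]'; python3 -m handwheel '[[[0,0,0],[0,0,0],0.5],[[0,0,0],[0,0,0],0.5]]';python3 - <<'E'
from h import *
im,d=robot.snapshot("top");np.savez("t6.npz",im=im,d=d)
rect("top",im,(228,135,300,180),(0,0,0),(180,255,50),.018,"spat handle")
cv2.imwrite("pics/t6.png",cv2.resize(im[120:280,200:400],None,fx=3.5,fy=3.5)[:,:,::-1])
E
```

```text
time: 11.05
tool_pos: [0.5444, -0.1437, 0.0954]
ee_rot: [3.139, -0.001, 0.796]
wrist_force: [0.2, -0.9, 0.6]
width: 0.0466
finger_force: 0.0
time: 11.55
tool_pos: [0.4569, -0.2767, 0.0953]
ee_rot: [3.138, 0.0, 0.275]
wrist_force: [1.8, 0.7, -0.2]
width: 0.0467
finger_force: 0.0
time: 11.75
tool_pos: [0.4596, -0.2723, 0.0945]
ee_rot: [3.141, -0.001, 0.284]
wrist_force: [-0.9, -0.1, -1.0]
width: 0.0473
finger_force: 0.0
spat handle n 132 c [653.   31.3] mean [653.   30.8] size [12.4 87.2] longaxis 83.2
```

View pics/t6.png

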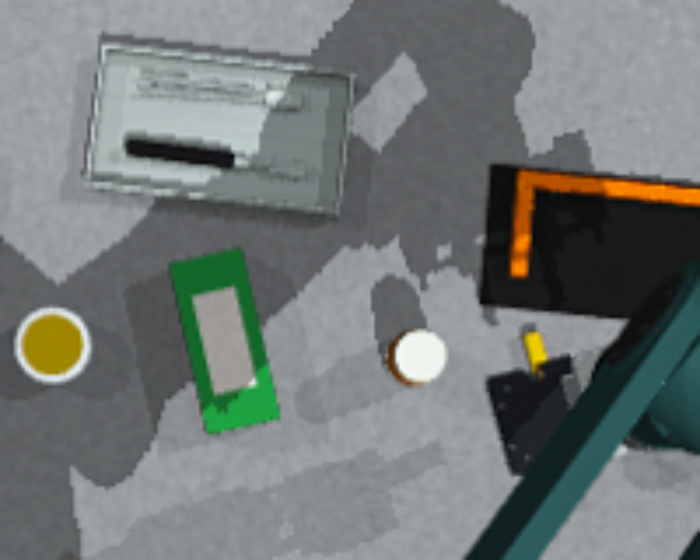

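Spatula lies well inside the tray (handle (180,150), blade tip near (308,172)). The gripper is over the probe, so I grip it there.

```bash
python3 -m handwheel '[[[0,0,0],[0,0,-0.6],0.5],[[0,0,0],[0,0,-0.6],0.5],[[0,0,0],[0,0,-0.6],0.5],[[0,0,0],[0,0,-0.3],0.5],[[0,0,0],[0,0,0],0.5]]'; python3 -m handwheel '[[[0,0,0],[0,0,0],0.7],[[0,0,0],[0,0,0],1],[[0,0,0],[0,0,0],1],[[0,0,0],[0,0,0],1],[[0,0,0],[0,0,0],1]]';python3 -m handwheel '[[[0,0,0],[0,0,0],1],[[0,0,0],[0,0,0],1]]'
```

```text
time: 12.3
tool_pos: [0.4589, -0.2709, -0.0129]
ee_rot: [-3.139, 0.002, 0.285]
wrist_force: [0.2, -0.2, 0.3]
width: 0.0469
finger_force: 0.0
time: 12.8
tool_pos: [0.4591, -0.2729, -0.011]
ee_rot: [3.141, -0.0, 0.282]
wrist_force: [-0.3, -0.3, -0.1]
width: 0.0136
finger_force: 30.0
time: 13.0
tool_pos: [0.4591, -0.2729, -0.011]
ee_rot: [3.141, -0.001, 0.282]
wrist_force: [-0.2, 0.2, 1.8]
width: 0.0135
finger_force: 30.0
```

```bash
python3 -m handwheel '[[[0,0,0],[0,0,0.4],1],[[0,0,0],[0,0,0.9],1],[[0,0,0],[0,0,0.9],1],[[0,0,0.0747],[0.4454,0.582,0],1],[[0,0,0.0747],[0.4454,0.582,0],1]]'; python3 -m handwheel '[[[0,0,0.0747],[0.4454,0.582,0],1],[[0,0,0.0747],[0.4454,0.582,0],1],[[0,0,0.0747],[0.4454,0.582,0],1],[[0,0,0.0747],[0.4454,0.582,0],1],[[0,0,0.0747],[0.4454,0.582,0],1]]'; python3 -m handwheel '[[[0,0,0.0747],[0.4454,0.582,0],1],[[0,0,0.0747],[0.4454,0.582,0],1],[[0,0,0.0747],[0.4454,0.582,0],1],[[0,0,0],[0,0,0],1],[[0,0,0],[0,0,0],1]]';python3 -m handwheel '[[[0,0,0],[0,0,0],1],[[0,0,0],[0,0,0],1]]'
```

```text
time: 13.5
tool_pos: [0.5048, -0.2155, 0.1012]
ee_rot: [3.137, -0.002, 0.519]
wrist_force: [0.7, 0.0, 0.2]
width: 0.0136
finger_force: 30.0
time: 14.0
tool_pos: [0.6153, -0.0679, 0.0982]
ee_rot: [-3.141, 0.001, 1.108]
wrist_force: [0.4, 0.3, -0.6]
width: 0.0135
finger_force: 30.0
time: 14.5
tool_pos: [0.6812, 0.0185, 0.0976]
ee_rot: [-3.14, 0.001, 1.456]
wrist_force: [0.4, -0.5, -0.7]
width: 0.0138
finger_force: 30.0
time: 14.7
tool_pos: [0.681, 0.0168, 0.0988]
ee_rot: [-3.141, 0.0, 1.453]
wrist_force: [0.5, -0.0, 0.1]
width: 0.0134
finger_force: 30.0
```

```bash
python3 -m handwheel '[[[0,0,0],[0,0,-0.7],1],[[0,0,0],[0,0,-0.7],1],[[0,0,0],[0,0,-0.4],1],[[0,0,0],[0,0,-0.23],1],[[0,0,0],[0,0,0],1]]';  python3 -m handwheel '[[[0,0,0],[0,0,0],1],[[0,0,0],[0,0,0],0.77],[[0,0,0],[0,0,0],0.77],[[0,0,0],[0,0,0],0.77],[[0,0,0],[0,0,0.3],0.77]]'; python3 -m handwheel '[[[0,0,0],[0,0,0.8],0.77],[[0,0,0],[0,0,0.9],0.77]]'
```

```text
time: 15.2
tool_pos: [0.68, 0.0174, -0.0047]
ee_rot: [-3.138, 0.0, 1.454]
wrist_force: [-0.4, -0.2, -1.2]
width: 0.0135
finger_force: 30.0
time: 15.7
tool_pos: [0.6798, 0.0184, 0.0105]
ee_rot: [-3.137, 0.0, 1.456]
wrist_force: [-0.7, -0.3, -0.6]
width: 0.0216
finger_force: 0.0
time: 15.9
tool_pos: [0.6803, 0.0183, 0.0973]
ee_rot: [-3.138, 0.0, 1.456]
wrist_force: [1.7, -0.9, 0.0]
width: 0.0217
finger_force: 0.0
```

```bash
python3 -m handwheel '[[[0,0,0],[-0.551,-0.504,0],0],[[0,0,0],[-0.551,-0.504,0],0],[[0,0,0],[-0.551,-0.504,0],0],[[0,0,0],[-0.551,-0.504,0],0],[[0,0,0],[-0.551,-0.504,0],0]]'; python3 -m handwheel '[[[0,0,0],[-0.551,-0.504,0],0],[[0,0,0],[-0.551,-0.504,0],0],[[0,0,0],[0,0,0],0],[[0,0,0],[0,0,0],0],[[0,0,0],[0,0,0],0]]'; python3 - <<'E'
from h import *
im,d=robot.snapshot("top")
rect("top",im,(228,135,300,180),(0,0,0),(180,255,50),.018,"spat handle")
rect("top",im,(228,135,300,180),(18,120,90),(35,255,255),.018,"probe handle")
im,d=robot.snapshot("scene");rect("scene",im,(225,145,260,168),(0,0,140),(180,80,255),.075,"cap")
print(robot.get_obs()["tool_pos"])
E
```

```text
time: 16.4
tool_pos: [0.5432, -0.1087, 0.0989]
ee_rot: [3.139, 0.001, 1.456]
wrist_force: [0.6, -0.4, -0.4]
width: 0.0581
finger_force: 0.0
time: 16.9
tool_pos: [0.4898, -0.1578, 0.0981]
ee_rot: [3.14, -0.0, 1.456]
wrist_force: [-0.5, 0.4, -0.3]
width: 0.0939
finger_force: 0.0
spat handle n 136 c [652.6  31.2] mean [652.6  30.8] size [12.7 87.6] longaxis 83.0
probe handle n 153 c [681.9  26.3] mean [682.5  27. ] size [14.9 87.9] longaxis 82.4
cap n 56 c [ 491.1 -162.9] mean [ 489.6 -164.7] size [32.  33.4] longaxis 138.1
[ 0.48968072 -0.15747319  0.09751303]
```

```bash
python3 -m handwheel '[[[0,0,0],[0,-0.03,-0.5],0],[[0,0,0],[0,0,-0.5],0],[[0,0,0],[0,0,-0.5],0],[[0,0,0],[0,0,-0.24],0],[[0,0,0],[0,0,0],0]]'; python3 -m handwheel '[[[0,0,0],[0,0,0],0.5],[[0,0,0],[0,0,0],1],[[0,0,0],[0,0,0],1],[[0,0,0],[0,0,0],1],[[0,0,0],[0,0,0],1]]';python3 -m handwheel '[[[0,0,0],[0,0,0],1],[[0,0,0],[0,0,0],1]]'
```

```text
time: 17.5
tool_pos: [0.4876, -0.1584, 0.008]
ee_rot: [-3.137, -0.002, 1.457]
wrist_force: [0.5, 0.4, 0.7]
width: 0.0939
finger_force: 0.0
time: 18.0
tool_pos: [0.4891, -0.1599, 0.0108]
ee_rot: [3.14, 0.0, 1.455]
wrist_force: [-0.0, -0.2, -0.8]
width: 0.0577
finger_force: 0.0
time: 18.2
tool_pos: [0.4887, -0.1598, 0.0103]
ee_rot: [3.141, 0.0, 1.456]
wrist_force: [-0.4, -0.6, 1.1]
width: 0.0434
finger_force: 30.0
```

```bash
python3 -m handwheel '[[[0,0,0],[0,0,0.4],1],[[0,0,0],[0,0,0.8],1],[[0,0,0],[0,0,0.8],1],[[0,0,0.02],[0.112,0.4,0],1],[[0,0,0],[0.224,0.8,0],1]]'; python3 -m handwheel '[[[0,0,0],[0.224,0.8,0],1],[[0,0,0],[0.224,0.8,0],1],[[0,0,0],[0.224,0.8,0],1],[[0,0,0],[0.224,0.8,0],1],[[0,0,0],[0.224,0.8,0],1]]'; python3 -m handwheel '[[[0,0,0],[0.224,0.8,0],1],[[0,0,0],[0.224,0.8,0],1],[[0,0,0],[0.224,0.8,0],1],[[0,0,0],[0.224,0.8,0],1],[[0,0,0],[0.112,0.4,0],1]]';python3 -m handwheel '[[[0,0,0],[0,0,0],1],[[0,0,0],[0,0,0],1],[[0,0,0],[0,0,0],1]]'; python3 - <<'E'
from h import *
im,d=robot.snapshot("scene")
cv2.imwrite("pics/s7.png",cv2.resize(im[130:310,250:450],None,fx=3.3,fy=3.3)[:,:,::-1])
E
```

```text
time: 18.7
tool_pos: [0.5065, -0.1015, 0.112]
ee_rot: [3.138, 0.002, 1.483]
wrist_force: [0.6, 1.1, -0.4]
width: 0.0429
finger_force: 30.0
time: 19.2
tool_pos: [0.5614, 0.1019, 0.1096]
ee_rot: [-3.141, 0.0, 1.487]
wrist_force: [1.5, -0.3, -1.3]
width: 0.0434
finger_force: 30.0
time: 19.7
tool_pos: [0.6116, 0.2837, 0.1089]
ee_rot: [-3.14, -0.001, 1.49]
wrist_force: [0.1, -0.1, -1.2]
width: 0.0435
finger_force: 30.0
time: 20.0
tool_pos: [0.6117, 0.2789, 0.1098]
ee_rot: [-3.141, 0.001, 1.486]
wrist_force: [0.1, 0.5, -0.3]
width: 0.0432
finger_force: 30.0
```

View pics/s7.png

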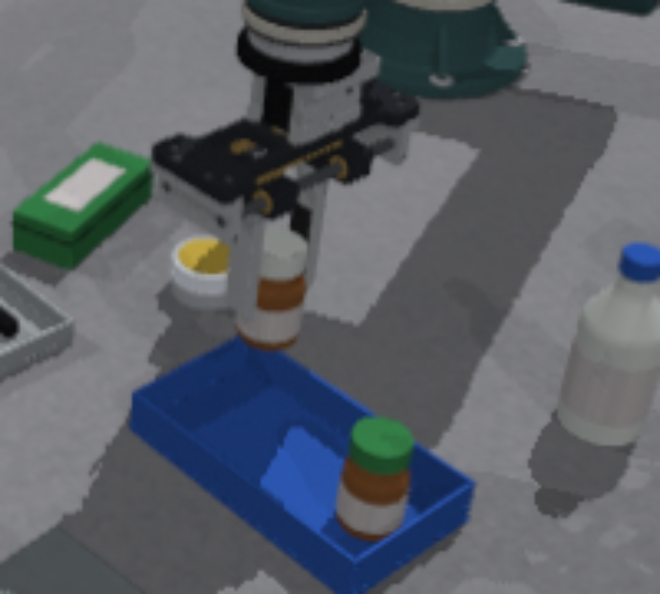

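The jar hangs upright at (275,290) above the empty half of the bin. I lower it and release.

```bash
python3 -m handwheel '[[[0,0,0],[0,0,-0.6],1],[[0,0,0],[0,0,-0.6],1],[[0,0,0],[0,0,-0.4],1],[[0,0,0],[0,0,-0.2],1],[[0,0,0],[0,0,-0.04],1]]';  python3 -m handwheel '[[[0,0,0],[0,0,-0.04],1],[[0,0,0],[0,0,-0.02],1],[[0,0,0],[0,0,0],1],[[0,0,0],[0,0,0],0.35],[[0,0,0],[0,0,0],0.35]]'; python3 -m handwheel '[[[0,0,0],[0,0,0],0.35],[[0,0,0],[0,0,0.3],0.35],[[0,0,0],[0,0,0.7],0.35],[[0,0,0],[0,0,0.8],0.35],[[0,0,0],[0,0,0.2],0.3]]'
```

```text
time: 20.55
tool_pos: [0.6111, 0.2789, 0.0168]
ee_rot: [-3.139, 0.001, 1.486]
wrist_force: [-0.2, -0.6, -1.8]
width: 0.0434
finger_force: 30.0
time: 21.05
tool_pos: [0.6126, 0.2806, 0.0163]
ee_rot: [3.14, -0.001, 1.487]
wrist_force: [0.3, 0.3, -0.2]
width: 0.0562
finger_force: 0.0
time: 21.55
tool_pos: [0.6151, 0.2815, 0.1231]
ee_rot: [3.131, -0.005, 1.487]
wrist_force: [0.8, 0.1, 0.5]
width: 0.065
finger_force: 0.0
```

```bash
python3 -m handwheel '[[[0,0,-0.0884],[-0.25,-0.638,0],0],[[0,0,-0.0884],[-0.25,-0.638,0],0],[[0,0,-0.0884],[-0.25,-0.638,0],0],[[0,0,-0.0884],[-0.25,-0.638,0],0],[[0,0,-0.0884],[-0.25,-0.638,0],0]]';  python3 -m handwheel '[[[0,0,-0.0884],[-0.25,-0.638,0],0],[[0,0,-0.0884],[-0.25,-0.638,0],0],[[0,0,-0.0884],[-0.25,-0.638,0],0],[[0,0,-0.0884],[-0.25,-0.638,0],0],[[0,0,0],[0,0,0],0]]'; python3 -m handwheel '[[[0,0,0],[0,0,0],0],[[0,0,0],[0,0,0],0],[[0,0,0],[0,0,0],0]]';python3 - <<'E'
from h import *
im,d=robot.snapshot("top")
rect("top",im,(110,160,190,200),(0,0,150),(180,60,255),.079,"cap white")
rect("top",im,(110,160,190,200),(45,80,40),(85,255,255),.079,"cap green")
p=pts("top",(160,168,185,195),d);q=p[p[:,2]>.06];print(len(q),q.mean(0).round(3))
E
```

```text
time: 22.05
tool_pos: [0.5487, 0.1196, 0.1154]
ee_rot: [3.141, -0.0, 0.787]
wrist_force: [-0.1, -0.6, -0.2]
width: 0.0936
finger_force: 0.0
time: 22.55
tool_pos: [0.4983, -0.0099, 0.1156]
ee_rot: [3.14, 0.0, 0.231]
wrist_force: [0.2, 0.6, 0.6]
width: 0.094
finger_force: 0.0
time: 22.85
tool_pos: [0.4998, -0.0058, 0.1152]
ee_rot: [-3.141, -0.0, 0.239]
wrist_force: [-0.3, 0.5, 0.4]
width: 0.0941
finger_force: 0.0
cap white n 166 c [611.  280.8] mean [611.4 280.9] size [36.4 39.1] longaxis 2.1
cap green n 173 c [617.2 381.6] mean [616.8 381.8] size [36.4 40.7] longaxis 90.4
95 [0.605 0.263 0.114]
```

Jar is standing where intended. Now I grip the case.

```bash
python3 -m handwheel '[[[0,0,0],[0,0,-0.6],0],[[0,0,0],[0,0,-0.6],0],[[0,0,0],[0,0,-0.6],0],[[0,0,0],[0,0,-0.34],0],[[0,0,0],[0,0,0],0]]'; python3 -m handwheel '[[[0,0,0],[0,0,0],0],[[0,0,0],[0,0,0],0.3],[[0,0,0],[0,0,0],1],[[0,0,0],[0,0,0],1],[[0,0,0],[0,0,0],1]]';python3 -m handwheel '[[[0,0,0],[0,0,0],1],[[0,0,0],[0,0,0],1]]'
```

```text
time: 23.4
tool_pos: [0.4968, -0.0057, 0.0049]
ee_rot: [-3.139, 0.007, 0.239]
wrist_force: [-0.0, 0.8, 0.8]
width: 0.0938
finger_force: 0.0
time: 23.9
tool_pos: [0.4999, -0.0069, 0.0089]
ee_rot: [3.141, -0.001, 0.237]
wrist_force: [1.0, 0.2, -1.1]
width: 0.0656
finger_force: 0.0
time: 24.1
tool_pos: [0.4997, -0.0068, 0.0087]
ee_rot: [3.141, -0.001, 0.237]
wrist_force: [-0.4, -0.2, 2.1]
width: 0.06
finger_force: 30.0
```

```bash
python3 -m handwheel '[[[0,0,0],[0,0,0.3],1],[[0,0,0],[0,0,0.9],1],[[0,0,0],[0,0,0.2],1],[[0,0,0.0887],[0.2018,-0.722,0],1],[[0,0,0.0887],[0.2018,-0.722,0],1]]'; python3 -m handwheel '[[[0,0,0.0887],[0.2018,-0.722,0],1],[[0,0,0.0887],[0.2018,-0.722,0],1],[[0,0,0.0887],[0.2018,-0.722,0],1],[[0,0,0.0887],[0.2018,-0.722,0],1],[[0,0,0.0887],[0.2018,-0.722,0],1]]'; python3 -m handwheel '[[[0,0,0.0887],[0.2018,-0.722,0],1],[[0,0,0.0887],[0.2018,-0.722,0],1],[[0,0,0],[0,0,0],1],[[0,0,0],[0,0,0],1],[[0,0,0],[0,0,0],1]]'; python3 - <<'E'
from h import *
im,d=robot.snapshot("scene")
cv2.imwrite("pics/s8.png",cv2.resize(im[90:220,120:280],None,fx=4,fy=4)[:,:,::-1])
E
```

```text
time: 24.6
tool_pos: [0.5198, -0.0791, 0.0777]
ee_rot: [3.141, -0.0, 0.524]
wrist_force: [0.2, 0.3, -3.7]
width: 0.0599
finger_force: 30.0
time: 25.1
tool_pos: [0.5696, -0.2607, 0.0759]
ee_rot: [-3.139, -0.0, 1.218]
wrist_force: [0.3, 1.0, -3.5]
width: 0.0596
finger_force: 30.0
time: 25.6
tool_pos: [0.5897, -0.3305, 0.0767]
ee_rot: [-3.14, -0.002, 1.491]
wrist_force: [0.1, 0.5, -3.4]
width: 0.0597
finger_force: 30.0
```

View pics/s8.png

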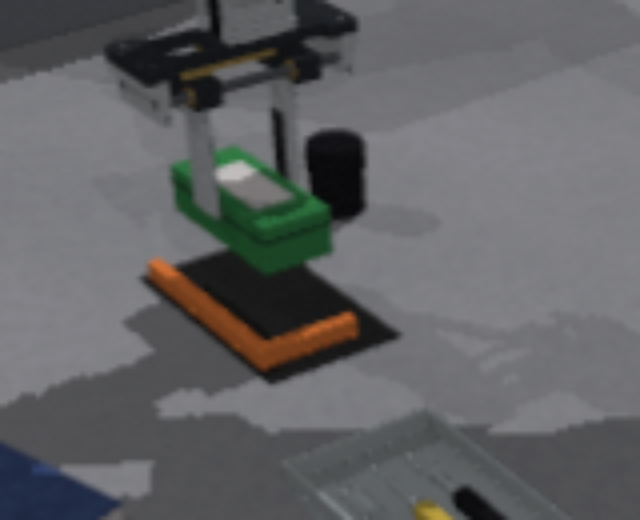

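The case hangs level over the marking (centre near (250,210)), clear of both stops. I lower it and release.

```bash
python3 -m handwheel '[[[0,0,0],[0,0,-0.5],1],[[0,0,0],[0,0,-0.4],1],[[0,0,0],[0,0,-0.3],1],[[0,0,0],[0,0,-0.1],1],[[0,0,0],[0,0,-0.04],1]]';  python3 -m handwheel '[[[0,0,0],[0,0,-0.02],1],[[0,0,0],[0,0,0],1],[[0,0,0],[0,0,0],1]]'; python3 -m handwheel '[[[0,0,0],[0,0,0],0.2],[[0,0,0],[0,0,0],0.2],[[0,0,0],[0,0,0],0.2]]'; python3 -m handwheel '[[[0,0,0],[0,0,0.4],0.2],[[0,0,0],[0,0,0.8],0.2],[[0,0,0],[0,0,0],1]]'; python3 - <<'E'
from h import *
im,d=robot.snapshot("scene")
rect("scene",im,(140,120,220,180),(45,100,30),(85,255,255),.04,"case(all green)")
im,d=robot.snapshot("top");np.savez("t9.npz",im=im,d=d)
E
```

```text
time: 26.15
tool_pos: [0.5901, -0.331, 0.0106]
ee_rot: [-3.141, -0.0, 1.492]
wrist_force: [0.3, 0.2, -3.2]
width: 0.0596
finger_force: 30.0
time: 26.45
tool_pos: [0.5909, -0.3322, 0.0114]
ee_rot: [3.14, 0.001, 1.491]
wrist_force: [-0.6, 0.8, -2.6]
width: 0.0598
finger_force: 30.0
time: 26.75
tool_pos: [0.5909, -0.3322, 0.0114]
ee_rot: [3.14, 0.001, 1.491]
wrist_force: [-0.3, -0.4, -0.2]
width: 0.075
finger_force: 0.0
time: 27.05
tool_pos: [0.5939, -0.3341, 0.078]
ee_rot: [3.13, 0.006, 1.491]
wrist_force: [-0.3, -0.1, 1.0]
width: 0.0703
finger_force: 0.0
case(all green) n 498 c [ 606.4 -314.5] mean [ 612.5 -302.2] size [ 80.9 176.1] longaxis 84.9
```

```bash
python3 -m handwheel '[[[0,0,0],[-0.548,0.044,0],1],[[0,0,0],[-0.548,0.044,0],1],[[0,0,0],[0,0,0],1],[[0,0,0],[0,0,0],1],[[0,0,0],[0,0,-0.6],1]]';  python3 -m handwheel '[[[0,0,0],[0,0,-0.6],1],[[0,0,0],[0,0,-0.34],1],[[0,0,0],[0,0,0],1],[[0,0,0],[0,0,0],1],[[0,0,0],[0,0,0],1]]'; python3 -m handwheel '[[[0,0,0],[0.08,-0.006,0],1],[[0,0,0],[0.08,-0.006,0],1],[[0,0,0],[0.08,-0.006,0],1],[[0,0,0],[0.06,-0.005,0],1],[[0,0,0],[0,0,0],1]]'
```

```text
time: 27.65
tool_pos: [0.5393, -0.3296, 0.0446]
ee_rot: [3.132, 0.005, 1.491]
wrist_force: [1.2, 0.1, -0.4]
width: 0.0226
finger_force: 0.0
time: 28.15
tool_pos: [0.5369, -0.328, -0.0053]
ee_rot: [3.139, 0.001, 1.492]
wrist_force: [-1.0, -0.2, -0.5]
width: 0.0004
finger_force: 0.0
time: 28.65
tool_pos: [0.5507, -0.3286, -0.0066]
ee_rot: [3.142, 0.0, 1.491]
wrist_force: [-1.0, 0.3, 1.0]
width: 0.0003
finger_force: 0.4
```

```bash
python3 -m handwheel '[[[0,0,0],[0.03,-0.002,0],1],[[0,0,0],[0.03,-0.002,0],1],[[0,0,0],[0,0,0],1]]'; python3 -m handwheel '[[[0,0,0],[0.02,-0.002,0],1],[[0,0,0],[0.02,-0.001,0],1],[[0,0,0],[0,0,0],1]]'; python3 -m handwheel '[[[0,0,0],[0.02,-0.002,0],1],[[0,0,0],[0.02,-0.001,0],1],[[0,0,0],[0,0,0],1]]'; python3 - <<'E'
from h import *
im,d=robot.snapshot("scene")
cv2.imwrite("pics/s9.png",cv2.resize(im[90:220,120:280],None,fx=4,fy=4)[:,:,::-1])
E
```

```text
time: 28.95
tool_pos: [0.5533, -0.3287, -0.0068]
ee_rot: [-3.141, -0.0, 1.491]
wrist_force: [-2.8, 0.4, 2.7]
width: 0.0005
finger_force: 1.5
time: 29.25
tool_pos: [0.5535, -0.3284, -0.0068]
ee_rot: [-3.137, -0.001, 1.491]
wrist_force: [-7.6, 1.3, 5.4]
width: 0.0006
finger_force: 3.9
time: 29.55
tool_pos: [0.5533, -0.3284, -0.0067]
ee_rot: [-3.133, -0.001, 1.491]
wrist_force: [-13.1, 2.8, 9.2]
width: 0.0008
finger_force: 6.6
```

```bash
python3 -m handwheel '[[[0,0,0],[-0.2,0.016,0],1],[[0,0,0],[-0.25,0.02,0],1],[[0,0,0],[0,0,0.8],1],[[0,0,0],[0,0,0.8],1],[[0,0,0],[0.35,-0.643,0],1]]';  python3 -m handwheel '[[[0,0,0],[0.35,-0.643,0],1],[[0,0,0],[0.35,-0.643,0],1],[[0,0,0],[0,0,0],1],[[0,0,0],[0,0,0],1],[[0,0,0],[0,0,-0.6],1]]'; python3 -m handwheel '[[[0,0,0],[0,0,-0.6],1],[[0,0,0],[0,0,-0.4],1],[[0,0,0],[0,0,0],1],[[0,0,0],[0,0,0],1],[[0,0,0],[0.005,0.06,0],1]]'
```

```text
time: 30.1
tool_pos: [0.5564, -0.3593, 0.082]
ee_rot: [3.128, 0.006, 1.494]
wrist_force: [1.1, 0.2, 1.6]
width: 0.0002
finger_force: 0.0
time: 30.6
tool_pos: [0.5906, -0.4251, 0.049]
ee_rot: [3.131, 0.006, 1.492]
wrist_force: [1.1, -0.3, 0.2]
width: 0.0007
finger_force: 0.0
time: 31.1
tool_pos: [0.5888, -0.4212, -0.0041]
ee_rot: [3.138, 0.002, 1.491]
wrist_force: [0.5, 0.1, 0.2]
width: 0.0006
finger_force: 0.0
```

View pics/s9.png

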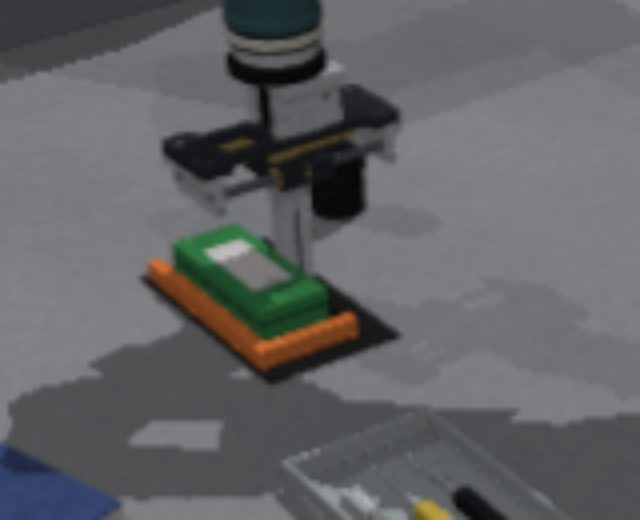

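The case sits along the long stop (edge (175,250) to (260,330)), nearly at the short one. Now I push it along +y.

```bash
python3 -m handwheel '[[[0,0,0],[0.007,0.08,0],1],[[0,0,0],[0.007,0.08,0],1],[[0,0,0],[0.006,0.08,0],1],[[0,0,0],[0,0.04,0],1],[[0,0,0],[0,0,0],1]]'; python3 -m handwheel '[[[0,0,0],[0.003,0.03,0],1],[[0,0,0],[0.003,0.03,0],1],[[0,0,0],[0,0,0],1]]'; python3 -m handwheel '[[[0,0,0],[0.002,0.03,0],1],[[0,0,0],[0.002,0.03,0],1],[[0,0,0],[0,0,0],1]]'
```

```text
time: 31.6
tool_pos: [0.5893, -0.4072, -0.0058]
ee_rot: [3.14, 0.002, 1.491]
wrist_force: [0.4, -1.8, 1.3]
width: 0.0003
finger_force: 1.1
time: 31.9
tool_pos: [0.5889, -0.4061, -0.0061]
ee_rot: [3.14, 0.004, 1.49]
wrist_force: [-0.3, -6.2, 2.3]
width: 0.0009
finger_force: 3.1
time: 32.2
tool_pos: [0.5885, -0.4062, -0.0059]
ee_rot: [3.14, 0.009, 1.489]
wrist_force: [-0.6, -11.9, 1.3]
width: 0.0005
finger_force: 5.9
```

```bash
python3 -m handwheel '[[[0,0,0],[-0.01,-0.2,0],1],[[0,0,0],[-0.02,-0.25,0],1],[[0,0,0],[0,0,0.8],1],[[0,0,0],[0,0,0.9],1],[[0,0,0],[-0.6,0.5,0.3],1]]'; python3 -m handwheel '[[[0,0,0],[-0.6,0.7,0],1],[[0,0,0],[-0.6,0.7,0],1],[[0,0,0],[-0.6,0.7,0],1],[[0,0,0],[0,0.9,0],1],[[0,0,0],[0,0.9,0],1]]'; python3 -m handwheel '[[[0,0,0],[0,0.9,0],1],[[0,0,0],[0,0.9,0],1],[[0,0,0],[0,0,0],1]]';python3 - <<'E'
from h import *
im,d=robot.snapshot("top")
R=lambda *a:rect("top",im,*a)
R((330,160,415,225),(45,100,40),(85,255,255),.04,"case")
R((330,160,415,225),(3,150,120),(18,255,255),.016,"stops")
R((200,205,230,230),(18,100,90),(35,255,255),.032,"petri")
R((85,235,110,260),(100,120,40),(130,255,255),.15,"cap")
R((110,160,190,200),(0,0,150),(180,60,255),.079,"cap white")
a=cv2.resize(im[155:225,330:430],None,fx=8,fy=8);cv2.imwrite("pics/t10.png",a[:,:,::-1])
E
```

```text
time: 32.7
tool_pos: [0.5616, -0.4017, 0.0976]
ee_rot: [3.133, 0.005, 1.491]
wrist_force: [-0.2, 0.4, 1.7]
width: 0.0008
finger_force: 0.0
time: 33.2
tool_pos: [0.4663, -0.2013, 0.0926]
ee_rot: [-3.14, -0.002, 1.489]
wrist_force: [0.4, 0.2, 0.9]
width: 0.0004
finger_force: 0.0
time: 33.5
tool_pos: [0.467, -0.1079, 0.0927]
ee_rot: [-3.14, -0.004, 1.498]
wrist_force: [-0.9, -0.2, 0.4]
width: 0.0009
finger_force: 0.0
case n 750 c [ 591.2 -325.8] mean [ 589.6 -324.5] size [ 64.6 144.1] longaxis 85.2
stops n 291 c [ 592.9 -333.7] mean [ 616.  -304.8] size [ 87.9 179.7] longaxis 84.6
petri n 233 c [494.6 131.1] mean [494.6 130.9] size [45.6 45.9] longaxis 46.0
cap n 104 c [406.4 430.4] mean [405.8 431.1] size [25.9 30.1] longaxis 91.8
cap white n 166 c [611.  280.8] mean [611.4 280.9] size [36.4 39.1] longaxis 2.1
```

View pics/t10.png

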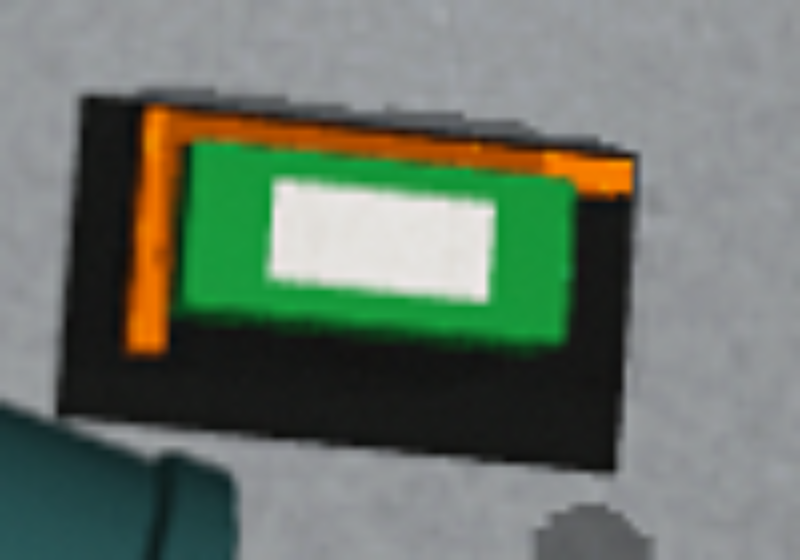

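The case is flush: the 12 px dark strip at the short stop (172–184) matches the parallax expected for a flush face (≈14 px). Both pushes also ended against hard contact. I hand in.

```bash
python3 -m handwheel '[[[0,0,0],[0,0,0],1],[[0,0,0],[0,0,0],1]]'; python3 -c "
from bench import robot
print(robot.close_job())"
```

```text
time: 33.75
tool_pos: [0.4677, -0.1142, 0.0929]
ee_rot: [-3.141, -0.0, 1.49]
wrist_force: [-0.3, 0.5, -0.5]
width: 0.0003
finger_force: 0.0
the job is handed in; nothing more can be done
None
```

I handed the job in at about 34 s: the spatula and probe lie in the tray, the white-capped jar stands in the bin, and the slide case is against both orange stops, judged by push force and the final picture.

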